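Set out tool handles in order of height

TASK

Stand the four turned wooden handles upright on the four cork pads, one in the middle of each pad, in order of height: the tallest on the pad next to the green oil tin, then the next tallest and so on down to the shortest at the far end of the row. Let no handle topple over, and leave the oil tin where it stands.

Things in the scene. Friction and masses are not known exactly. Their poses are not given: they have to be found in the camera images.
- handle_a: Loose turned wooden handle, the shortest of four, 60 mm tall, about 30 g, upright on its flared butt (34 mm wide, tapering off by 22 mm up); above, a straight 24 mm round shaft, its top 14 mm a steel ferrule. Origin: centre of the underside; z up. Starts on the bench (z = 0) in a row before the plank, 95 mm or more apart, a glue bottle (75 mm tall) and a rivet jar (50 mm) among them
- handle_b: Loose turned wooden handle, the second shortest of four, 85 mm tall, about 45 g, upright on its flared butt (36 mm wide, tapering off by 22 mm up); above, a straight 24 mm round shaft, its top 14 mm a steel ferrule. Origin: centre of the underside; z up. Starts on the bench (z = 0) in a row before the plank, 95 mm or more apart, a glue bottle (75 mm tall) and a rivet jar (50 mm) among them
- handle_c: Loose turned wooden handle, the second tallest of four, 110 mm tall, about 60 g, upright on its flared butt (38 mm wide, tapering off by 22 mm up); above, a straight 24 mm round shaft, its top 14 mm a steel ferrule. Origin: centre of the underside; z up. Starts on the bench (z = 0) in a row before the plank, 95 mm or more apart, a glue bottle (75 mm tall) and a rivet jar (50 mm) among them
- handle_d: Loose turned wooden handle, the tallest of four, 135 mm tall, about 75 g, upright on its flared butt (40 mm wide, tapering off by 22 mm up); above, a straight 24 mm round shaft, its top 14 mm a steel ferrule. Origin: centre of the underside; z up. Starts on the bench (z = 0) in a row before the plank, 95 mm or more apart, a glue bottle (75 mm tall) and a rivet jar (50 mm) among them
- pad_1: One of four identical cork pads, 56 x 56 x 4 mm, fixed in a row on a wooden plank (100 x 410 x 12 mm, fixed on the bench). Pads are about 96 mm apart, each a few mm out of line; their numbers say nothing of their place in the row. Origin at the centre of its underside; its top is 4 mm above that, 16 mm above the bench.
- pad_2: One of four identical cork pads, 56 x 56 x 4 mm, fixed in a row on a wooden plank (100 x 410 x 12 mm, fixed on the bench). Pads are about 96 mm apart, each a few mm out of line; their numbers say nothing of their place in the row. Origin at the centre of its underside; its top is 4 mm above that, 16 mm above the bench.
- pad_3: One of four identical cork pads, 56 x 56 x 4 mm, fixed in a row on a wooden plank (100 x 410 x 12 mm, fixed on the bench). Pads are about 96 mm apart, each a few mm out of line; their numbers say nothing of their place in the row. Origin at the centre of its underside; its top is 4 mm above that, 16 mm above the bench.
- pad_4: One of four identical cork pads, 56 x 56 x 4 mm, fixed in a row on a wooden plank (100 x 410 x 12 mm, fixed on the bench). Pads are about 96 mm apart, each a few mm out of line; their numbers say nothing of their place in the row. Origin at the centre of its underside; its top is 4 mm above that, 16 mm above the bench.
- oil_tin: Loose green oil tin, 60 mm across, 95 mm tall plus a steel cone and black spout to 133 mm, standing upright on the bench just past one end of the row of pads (which end varies; about 118 mm from the nearest pad centre). Past the other end lies a grey round honing stone, 72 mm across, 36 mm tall. Origin at the centre of its underside, z up.

How it is judged:
At the end, for the whole second after the job is handed in: All four handles stand upright (within 0.1 rad) and still on the cork pads, each within 12 mm of the middle of its own pad, the tallest on the pad next to the oil tin and the rest in falling order of height away from it ((horizontal distance between handle_d and pad_1 below 0.012 m or horizontal distance between handle_d and pad_2 below 0.012 m or horizontal distance between handle_d and pad_3 below 0.012 m or horizontal distance between handle_d and pad_4 below 0.012 m) and horizontal distance between handle_d and oil_tin between 0.071 and 0.165 m and angle between each of handle_d, handle_c, handle_b, handle_a's own z axis and vertical below 0.1 rad and height (world z) of handle_d between 0.01 and 0.022 m and linear speed of each of handle_d, handle_c, handle_b, handle_a below 0.02 m/s and angular speed of each of handle_d, handle_c, handle_b, handle_a below 0.2 rad/s and (horizontal distance between handle_c and pad_1 below 0.012 m or horizontal distance between handle_c and pad_2 below 0.012 m or horizontal distance between handle_c and pad_3 below 0.012 m or horizontal distance between handle_c and pad_4 below 0.012 m) and horizontal distance between handle_c and oil_tin between 0.167 and 0.261 m and height (world z) of handle_c between 0.01 and 0.022 m and (horizontal distance between handle_b and pad_1 below 0.012 m or horizontal distance between handle_b and pad_2 below 0.012 m or horizontal distance between handle_b and pad_3 below 0.012 m or horizontal distance between handle_b and pad_4 below 0.012 m) and horizontal distance between handle_b and oil_tin between 0.263 and 0.357 m and height (world z) of handle_b between 0.01 and 0.022 m and (horizontal distance between handle_a and pad_1 below 0.012 m or horizontal distance between handle_a and pad_2 below 0.012 m or horizontal distance between handle_a and pad_3 below 0.012 m or horizontal distance between handle_a and pad_4 below 0.012 m) and horizontal distance between handle_a and oil_tin between 0.359 and 0.453 m and height (world z) of handle_a between 0.01 and 0.022 m); the robot touches nothing.
It fails at once if a handle is knocked over or laid down (angle between any of handle_d, handle_c, handle_b, handle_a's own z axis and vertical above 1 rad).
It fails at once if the oil tin is tipped or shifted by more than 20 mm (distance of oil_tin from where it was at the start of the episode above 0.02 m or angle between oil_tin's own z axis and vertical above 0.4 rad).
It also fails if it takes over 106 s, if anything falls off the work surface, if the arm or the gripper's body presses on something with over 40 N, if the wrist force passes 120 N, or if a joint passes its speed limit or range.

ROBOT

A 6-joint arm with a two-finger parallel gripper is mounted at the origin on the work surface. World frame = base frame: x ahead of the robot, y to its left, z up, the work surface at z = 0. Lengths are in m, angles in rad, forces in N, time in s.
With the tool pointing down it reaches from about 0.25 to 0.725 m from the base axis. Payload 4 kg.
Tool frame: the origin (TCP) lies midway between the tips of the shut fingers; the grasp point (between the pads) lies 19 mm behind it; z points along the fingers, y is the line along which they close (so a half turn about z gives the same grasp; the last joint's range is limited). The gripper opens to 85 mm and grips with 20 to 120 N. Pads are 22 mm wide; open, the fingers measure 114 mm over their backs; the gripper's body (76 mm by 85 mm) begins 54 mm behind the grasp point. The pads swing forward as they close: fully open they stand 13 mm farther back than shut.
Start: joints at [1.153, 0.241, 0.005, 1.335, 0, 1.571], TCP at [0.203, 0.457, 0.231] pointing down, gripper open.
Joint ranges: [-2.72, 2.72], [-1.05, 1.87], [-1.09, 1.28], [-1.99, 2.15], [-1.42, 1.44], [-3.14, 3.14]. Speed limits (rad/s): [2.79, 2.79, 3.14, 3.14, 3.14, 3.14].

INTERFACE

Orientations are given as a unit quaternion [x, y, z, w].
In Python, from workcell import bot, camera, job_done gives the robot as it stands.
- The arm moves only by the tool carry_out, never from a script. Its argument "plan" is a list of rows, each an object of numbers: "dx", "dy", "dz": the shift along the tool's x, y, z in mm; "twist": the turn about the tool's z in degrees; "fingers": the closure, from -1 (fully open) to 1 (shut). In form: [{"dx": .., "dy": .., "dz": .., "twist": .., "fingers": ..}, ...]. A call has exactly 5 rows; each row is the pose to reach, as a shift and turn from the pose commanded when the call began, along the tool's axes at that moment; what a row does not reach only later rows make up. A row lasts 1/12 s, in which the tool goes at most 41.7 mm and 7.16 degrees, less where a joint would pass 70% of its speed; a pose out of reach is approached as far as the arm can. A call with a gripper value outside its range is refused whole. The fingers move at their own pace and stop on an object; the grip force is fixed at half the most. Time passes only in rows, so rows that repeat a pose let the fingers close, or fill a call up. It gives the time, the measured TCP pose, the force, the opening and the grip force at its end, in the units of the state.
- bot.get_obs(): the state, without advancing time (a new reading comes with each control period).
- camera(name): name is "scene" or "top" or "wrist"; returns a dict with "image" (384x512x3 uint8, red, green, blue), "intrinsics" (3x3 intrinsics, pixels), "distortion" ([k1, k2, p1, p2, k3] as OpenCV has them; the pictures are not rectified), "eye" and "attitude" of the camera in the world. Camera axes: x right, y down, z forward; pixel columns grow to the right and rows downward; lengths in m; the calibration is good to about 2 mm. A picture is of the moment at which its call begins. There is no depth.
- job_done(): hands the job in; it is judged then, once.
The state is a dict: "clock": time; "joint_pos": joint angles; "joint_vel": joint speeds; "tau": joint torques, N m; "eef_pos": TCP position; "tool_rot": TCP orientation; "ft_force": force on the tool from outside, world axes, zero at the start; "ft_torque": the same for the moment, N m; "grip_width": finger opening in m; "grasp_force": force on a finger pad.
Only numpy, scipy, OpenCV 4.12 (cv2) and the standard library are available. Lean on these libraries where they do the work, as an engineer would, in place of code of your own. Each camera call takes 0.05 s, during which the arm holds its last target. There are 200 camera calls.

## Working session

There is one attempt and no reset: what is moved stays moved. The work goes in short steps, Python scripts to look and compute and a tool call to move; the robot and the scene stay as the last step left them, time stands still between calls to the robot, and variables do not carry over. Pictures are saved under pics/ and viewed, at most 14 in all, crops included, and the job is handed in when it is done.

Besides the shell and the picture viewer there is one more tool, called as name(argument=value, ...), one argument or row to a line, values as JSON. carry_out: Moves the arm, as the interface text tells. Its arguments: {"type":"object","properties":{"plan":{"type":"array","items":{"type":"object","properties":{"dx":{"type":"number"},"dy":{"type":"number"},"dz":{"type":"number"},"twist":{"type":"number"},"fingers":{"type":"number"}}}}},"required":["plan"]}

```bash
mkdir -p pics; ls; cat > h.py <<'E'
import numpy as np, cv2
from workcell import bot, camera, job_done
from scipy.spatial.transform import Rotation as R
def rot(c):
    a=np.array(c["attitude"],float)
    return a if a.shape==(3,3) else R.from_quat(a).as_matrix()
def ray(c,px,z):
    p=cv2.undistortPoints(np.array(px,float).reshape(-1,1,2),np.array(c["intrinsics"],float),np.array(c["distortion"],float)).reshape(-1,2)
    d=np.c_[p,np.ones(len(p))]@rot(c).T
    e=np.array(c["eye"]); return e+d*((z-e[2])/d[:,2])[:,None]
def proj(c,P):
    M=rot(c).T; 
    return cv2.projectPoints(np.array(P,float).reshape(-1,1,3),cv2.Rodrigues(M)[0],-M@np.array(c["eye"],float),np.array(c["intrinsics"],float),np.array(c["distortion"],float))[0].reshape(-1,2)
def save(c,n): cv2.imwrite(f"pics/{n}.png",c["image"][:,:,::-1])
E
python3 - <<'E'
from h import *
import pickle
print(bot.get_obs())
for n in("top","scene"):
    c=camera(n); save(c,n+"0"); pickle.dump(c,open(n+"0.pkl","wb")); print(n,c["eye"],c["attitude"],c["intrinsics"],c["distortion"])
E
```

```text
pics
{'clock': 0.0, 'joint_pos': array([ 1.15295994e+00,  2.41388482e-01,  3.71575890e-03,  1.33523756e+00,
       -6.05970826e-06,  1.57083529e+00]), 'joint_vel': array([-0.00032455, -0.00035479, -0.00068746, -0.00051649, -0.00111152,
       -0.00051486]), 'tau': array([-1.23073340e-03, -3.72309709e+01,  2.52411443e+01,  1.68768014e-02,
       -2.06134109e-05,  4.47144529e-06]), 'eef_pos': array([0.20262926, 0.45638828, 0.23042199]), 'tool_rot': array([ 2.07420677e-01,  9.78251269e-01, -1.03462877e-03, -2.16235214e-04]), 'ft_force': array([-0.11390127,  0.79772676, -0.69310001]), 'ft_torque': array([-0.03820732, -0.05742124, -0.02639701]), 'grasp_force': 0.0, 'grip_width': 0.085465551039582}
top [0.38674762 0.00347613 0.94941462] [ 0.71434642 -0.69306751  0.06842976 -0.06843957] [[385.07505434   0.         250.62915326]
 [  0.         385.07505434 185.7363459 ]
 [  0.           0.           1.        ]] [0.0324394 0.        0.        0.        0.       ]
scene [1.00640074 0.35858026 0.9248422 ] [ 0.40338772  0.86658275 -0.26265178 -0.131631  ] [[481.63796839   0.         251.88653737]
 [  0.         481.63796839 190.56107749]
 [  0.           0.           1.        ]] [-0.06767294  0.          0.          0.          0.        ]
```

View pics/top0.png

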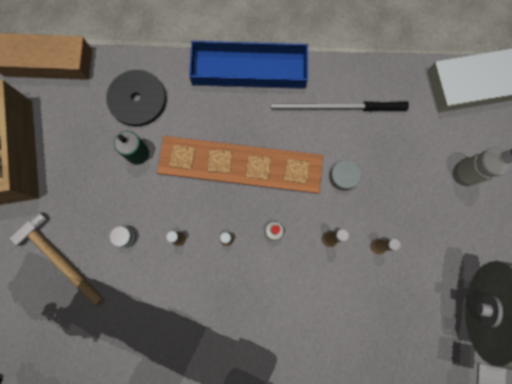

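View pics/scene0.png

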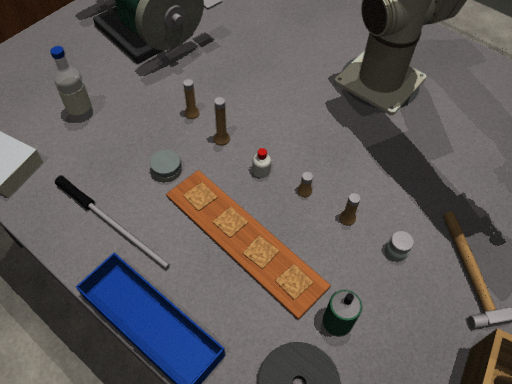

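The top view shows pads at px (181,157), (220,161), (258,168) and (297,171), with the tin at (130,145) on the left. Handles are near (173,237), (225,238), (340,236) and (392,244), with the jar at (122,237) and the bottle at (275,230). The scene view gives the same order, with the tallest at (221,120) and the shortest at (305,185).

```bash
python3 - <<'E'
from h import *
import pickle
t=pickle.load(open("top0.pkl","rb")); s=pickle.load(open("scene0.pkl","rb"))
def blobs(c,mask,amin,win=None):
    n,l,st,ce=cv2.connectedComponentsWithStats(mask.astype(np.uint8)); return [(ce[i],st[i]) for i in range(1,n) if st[i,4]>=amin]
def hsv(c): return cv2.cvtColor(c["image"],cv2.COLOR_RGB2HSV)
# pads: low-ish saturation yellow vs plank
for nm,c,pts in(("top",t,[(181,157),(220,161),(258,168),(297,171)]),("scene",s,[(200,197),(230,222),(262,252),(294,282)])):
    H=hsv(c); print(nm,[H[y,x] .tolist() for x,y in pts], "plank",(H[180,200] if nm=="top" else H[270,275]))
    m=(H[:,:,0]>=13)&(H[:,:,0]<=28)&(H[:,:,1]>60)&(H[:,:,2]>110)
    m=cv2.morphologyEx(m.astype(np.uint8),cv2.MORPH_CLOSE,np.ones((3,3)))
    m=cv2.morphologyEx(m,cv2.MORPH_OPEN,np.ones((5,5)))
    for ce,st in blobs(c,m,150): print(ce.round(1),st,ray(c,[ce],.016)[0].round(4))
# ferrules
wt={"p":(173,237),"a":(225,238),"d":(340,236),"q":(392,244)}; ws={"p":(353,199),"a":(307,177),"d":(220,102),"q":(189,84)}
for k in wt:
    for nm,c,w in(("top",t,wt[k]),("scene",s,ws[k])):
        H=hsv(c); r=13; x,y=w
        m=np.zeros(H.shape[:2],bool); sub=H[y-r:y+r,x-r:x+r]
        m[y-r:y+r,x-r:x+r]=(sub[...,1]<60)&(sub[...,2]>125)
        b=max(blobs(c,m,5),key=lambda b:b[1][4]); print(k,nm,b[0].round(1),b[1],[ray(c,[b[0]],h-.003)[0,:2].round(4).tolist() for h in(.06,.085,.11,.135)])
o=cv2.resize(t["image"][100:280,90:430],None,fx=2.3,fy=2.3,interpolation=2); cv2.imwrite("pics/crop1.png",o[:,:,::-1])
print(R.from_quat(bot.get_obs()["tool_rot"]).as_matrix().round(3))
E
```

```text
top [[16, 114, 176], [16, 113, 173], [16, 112, 175], [17, 114, 174]] plank [  9  16 113]
[40.  50.5] [   0   33   82   36 2707] [0.913  0.5669 0.016 ]
[  3.  143.3] [  0  80   9 111 678] [0.6587 0.6247 0.016 ]
[181.8 156.1] [169 143  27  27 593] [0.6403 0.1808 0.016 ]
[219.2 160.8] [207 149  25  25 591] [0.6311 0.0868 0.016 ]
[257.8 167.1] [245 155  26  25 590] [ 0.6179 -0.0102  0.016 ]
[296.4 170.8] [283 158  28  27 616] [ 0.6114 -0.1065  0.016 ]
[ 54.  258.1] [ 29 232  50  53 583] [0.382  0.4644 0.016 ]
scene [[16, 148, 158], [16, 145, 179], [16, 149, 182], [16, 143, 177]] plank [ 12 180 157]
[199.6 195.4] [185 182  31  27 546] [ 0.6098 -0.1064  0.016 ]
[230.5 221.2] [215 208  34  29 609] [ 0.6156 -0.0087  0.016 ]
[260.8 251.5] [244 237  35  31 678] [0.6298 0.0885 0.016 ]
[476.5 273.5] [459 237  36  73 598] [0.3794 0.4671 0.016 ]
[293.8 281. ] [276 265  36  33 741] [0.6383 0.1821 0.016 ]
[494.8 356.5] [483 330  29  54 539] [0.5165 0.5721 0.016 ]
p top [167.1 235.7] [160 224  17  24 240] [[0.4391, 0.1944], [0.4376, 0.189], [0.4362, 0.1837], [0.4347, 0.1783]]
p scene [355.1 197.4] [3
[... 172 characters left out ...]
0.4368, 0.0596], [0.4354, 0.058]]
a scene [307.4 175.2] [302 171  12   9  82] [[0.4326, 0.0602], [0.4491, 0.0688], [0.4656, 0.0774], [0.4821, 0.086]]
d top [345.4 234.4] [337 223  16  26 246] [[0.4546, -0.2152], [0.4527, -0.2091], [0.4508, -0.203], [0.4489, -0.1969]]
d scene [219.2 100. ] [214  97  12   7  68] [[0.3874, -0.2449], [0.4052, -0.2275], [0.4231, -0.2101], [0.4409, -0.1927]]
q top [395.3 244. ] [390 237  13  15 130] [[0.4365, -0.3283], [0.4351, -0.319], [0.4337, -0.3097], [0.4323, -0.3004]]
q scene [187.6  81.5] [182  78  12   8  60] [[0.3912, -0.3512], [0.4089, -0.3308], [0.4267, -0.3104], [0.4444, -0.2899]]
[[-0.914  0.406 -0.001]
 [ 0.406  0.914 -0.002]
 [-0.    -0.002 -1.   ]]
```

View pics/crop1.png

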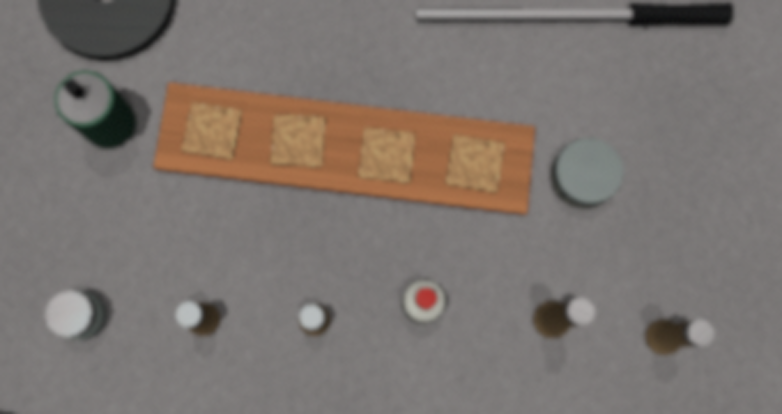

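The enlarged crop shows the same handles, from the tin end: b, a, bottle, d (tallest), c. The threshold caught some bench for b and d, so I'm tightening it.

```bash
python3 - <<'E'
from h import *
import pickle
t=pickle.load(open("top0.pkl","rb")); s=pickle.load(open("scene0.pkl","rb"))
for nm,c,W in(("top",t,{"b":(172,237),"a":(226,238),"d":(342,235),"c":(395,244)}),("scene",s,{"b":(353,199),"a":(307,177),"d":(220,102),"c":(189,84)})):
    for k,(x,y) in W.items():
        h=dict(a=.06,b=.085,c=.11,d=.135)[k]
        g=c["image"].astype(int).mean(2); r=10; out=[]
        for th in (140,150,160):
            sub=np.zeros(g.shape,np.uint8); sub[y-r:y+r,x-r:x+r]=g[y-r:y+r,x-r:x+r]>th
            n,l,st,ce=cv2.connectedComponentsWithStats(sub)
            if n<2: continue
            i=1+np.argmax(st[1:,4]); out.append((th,ce[i].round(1).tolist(),st[i].tolist()[2:],ray(c,[ce[i]],h-.003)[0,:2].round(4).tolist()))
        print(nm,k,*out,sep="\n ")
# tall tin & obstacles rough base
E
```

```text
top
 b
 (140, [170.9, 236.2], [11, 12, 100], [0.437, 0.1805])
 (150, [171.1, 236.1], [11, 11, 88], [0.4371, 0.1802])
 (160, [171.2, 236.3], [10, 10, 78], [0.4366, 0.1799])
top
 a
 (140, [224.6, 237.3], [10, 11, 85], [0.4394, 0.0623])
 (150, [224.7, 237.2], [10, 10, 75], [0.4397, 0.0621])
 (160, [224.9, 237.1], [9, 9, 66], [0.4397, 0.0617])
top
 d
 (140, [342.9, 234.8], [11, 12, 102], [0.4479, -0.1916])
 (150, [342.7, 234.7], [10, 10, 82], [0.4481, -0.1911])
 (160, [342.6, 234.8], [10, 9, 67], [0.4479, -0.191])
top
 c
 (140, [394.6, 244.1], [10, 11, 88], [0.4334, -0.3082])
 (150, [394.6, 244.0], [10, 9, 68], [0.4336, -0.3082])
 (160, [393.5, 243.5], [7, 7, 26], [0.4345, -0.3059])
scene
 b
 (140, [354.2, 197.3], [11, 9, 77], [0.4312, 0.1784])
 (150, [354.1, 197.5], [11, 8, 70], [0.4319, 0.1786])
 (160, [351.9, 197.3], [4, 8, 18], [0.4345, 0.1748])
scene
 a
 (140, [307.2, 175.5], [11, 8, 65], [0.4336, 0.0605])
 (150, [307.1, 175.5], [9, 8, 60], [0.4337, 0.0604])
 (160, [304.8, 175.8], [3, 7, 13], [0.4377, 0.0568])
scene
 d
 (140, [219.2, 100.2], [10, 7, 51], [0.4415, -0.1924])
 (150, [218.8, 100.4], [9, 6, 44], [0.4426, -0.1925])
 (160, [216.0, 99.0], [1, 1, 1], [0.4435, -0.2004])
scene
 c
 (140, [187.8, 81.9], [9, 5, 39], [0.4273, -0.309])
 (150, [187.6, 82.1], [8, 5, 28], [0.4281, -0.3088])
```

carry_out(
  plan=[
    {"dx": -22,"dy": -23,"dz": 0,"twist": 6.6,"fingers": -1},
    {"dx": -45,"dy": -46,"dz": 0,"twist": 13.2,"fingers": -1},
    {"dx": -67,"dy": -68,"dz": 0,"twist": 19.8,"fingers": -1},
    {"dx": -90,"dy": -91,"dz": 0,"twist": 26.4,"fingers": -1},
    {"dx": -112,"dy": -114,"dz": 0,"twist": 33,"fingers": -1},
  ],
)

```text
clock: 0.52
eef_pos: [0.259, 0.3058, 0.2308]
tool_rot: [0.479, 0.878, -0.0, 0.0]
ft_force: [-0.6, -1.2, -0.6]
grip_width: 0.0856
grasp_force: 0.0
```

```bash
cat >> h.py <<'E'
def rel(*T):
    o=bot.get_obs(); M=R.from_quat(o["tool_rot"]).as_matrix()
    print("t",round(o["clock"],2),"pos",o["eef_pos"].round(4),"yaw of tool y",np.degrees(np.arctan2(M[1,1],M[0,1])).round(2),"f",o["ft_force"].round(1),"w",round(o["grip_width"],4))
    for P in T: print(P,"->",(M.T@(np.array(P)-o["eef_pos"])*1e3).round(1))
E
python3 -c "
from h import *
rel((.446,-.192,.23))"
```

```text
t 0.52 pos [0.259  0.3058 0.2308] yaw of tool y 32.78 f [-0.6 -1.2 -0.6] w 0.0856
(0.446, -0.192, 0.23) -> [-519.8 -112.2    1.2]
```

carry_out(
  plan=[
    {"dx": -35,"dy": -8,"dz": 0,"twist": 6.6,"fingers": -1},
    {"dx": -70,"dy": -15,"dz": 0,"twist": 13.2,"fingers": -1},
    {"dx": -105,"dy": -23,"dz": 0,"twist": 19.7,"fingers": -1},
    {"dx": -140,"dy": -30,"dz": 0,"twist": 26.3,"fingers": -1},
    {"dx": -175,"dy": -38,"dz": 0,"twist": 32.8,"fingers": -1},
  ],
)

```text
clock: 0.93
eef_pos: [0.3226, 0.1383, 0.2312]
tool_rot: [0.707, 0.707, -0.0, 0.0]
ft_force: [-0.0, 0.3, -0.6]
grip_width: 0.0854
grasp_force: 0.0
```

```bash
python3 -c "
from h import *
rel((.446,-.192,.23))"
```

```text
t 0.93 pos [0.3226 0.1383 0.2312] yaw of tool y -0.03 f [-0.   0.3 -0.6] w 0.0854
(0.446, -0.192, 0.23) -> [-330.2  123.6    1.2]
```

carry_out(
  plan=[
    {"dx": -33,"dy": 12,"dz": 0,"twist": 0,"fingers": -1},
    {"dx": -66,"dy": 25,"dz": 0,"twist": 0,"fingers": -1},
    {"dx": -99,"dy": 37,"dz": 0,"twist": 0,"fingers": -1},
    {"dx": -132,"dy": 50,"dz": 0,"twist": 0,"fingers": -1},
    {"dx": -165,"dy": 62,"dz": 0,"twist": 0,"fingers": -1},
  ],
)

```text
clock: 1.35
eef_pos: [0.3854, -0.0266, 0.2311]
tool_rot: [0.706, 0.709, 0.0, -0.0]
ft_force: [0.7, 0.2, 0.3]
grip_width: 0.0854
grasp_force: 0.0
```

carry_out(
  plan=[
    {"dx": -40,"dy": 15,"dz": 0,"twist": 0,"fingers": -1},
    {"dx": -80,"dy": 30,"dz": 0,"twist": 0,"fingers": -1},
    {"dx": -115,"dy": 43,"dz": 0,"twist": 0,"fingers": -1},
    {"dx": -145,"dy": 54,"dz": 0,"twist": 0,"fingers": -1},
    {"dx": -163,"dy": 61,"dz": 0,"twist": 0,"fingers": -1},
  ],
)

```text
clock: 1.77
eef_pos: [0.4476, -0.1908, 0.2306]
tool_rot: [0.707, 0.708, -0.0, 0.0]
ft_force: [0.3, 1.1, 0.4]
grip_width: 0.0853
grasp_force: 0.0
```

```bash
python3 -c "
from h import *
c=camera('wrist');save(c,'w1');rel((.446,-.192,.086));print(proj(c,[(.446,-.192,.135)]),c['eye'])"
```

```text
t 1.82 pos [ 0.4486 -0.1926  0.2304] yaw of tool y -0.01 f [ 1.7 -2.6 -0. ] w 0.0853
(0.446, -0.192, 0.086) -> [  1.   -2.7 144.4]
[[252.20973181 195.49346334]] [ 0.44646389 -0.10671025  0.37350512]
```

View pics/w1.png

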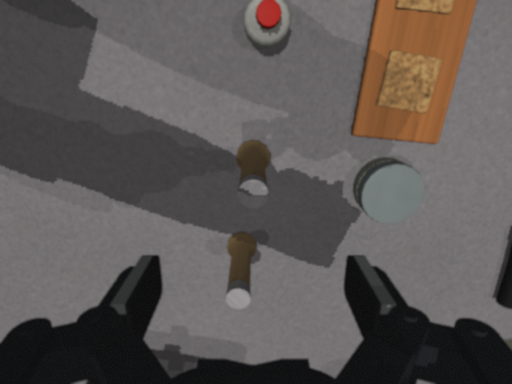

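The wrist view shows d's ferrule at (254,187) and c's at (238,297), with the finger midline near column 250.

```bash
python3 - <<'E'
from h import *
c=camera('wrist'); g=c["image"].astype(int).mean(2)
for n,(x,y),h in(("d",(254,187),.135),("c",(238,297),.11)):
    sub=np.zeros(g.shape,np.uint8); r=16; sub[y-r:y+r,x-r:x+r]=g[y-r:y+r,x-r:x+r]>125
    k,l,st,ce=cv2.connectedComponentsWithStats(sub); i=1+np.argmax(st[1:,4]); print(n,ce[i],st[i],ray(c,[ce[i]],h)[0])
# butts: brown
H=cv2.cvtColor(c["image"],cv2.COLOR_RGB2HSV); m=((H[...,0]<25)&(H[...,1]>110)).astype(np.uint8)
k,l,st,ce=cv2.connectedComponentsWithStats(m)
for i in range(1,k):
    if st[i,4]>200: print(ce[i],st[i],ray(c,[(st[i,0]+st[i,2]/2,st[i,1]+st[i,2]/2)],.005)[0])
print(c["intrinsics"],rot(c).round(3))
E
```

```text
d [253.71134021 182.1443299 ] [240 178  24  13  97] [ 0.4483184  -0.18298478  0.135     ]
c [236.56234719 297.13691932] [224 287  26  21 409] [ 0.43175156 -0.30853473  0.11      ]
[266.47744361  11.48120301] [255   0  25  26 532] [ 0.46262984 -0.04254048  0.005     ]
[409.80266316  66.74986452] [  351     0   124   141 12917] [ 0.61889166 -0.08914257  0.005     ]
[235.99004975 248.30845771] [228 235  20  28 201] [ 0.42864861 -0.30827187  0.005     ]
[[322.10775694   0.         252.706069  ]
 [  0.         322.10775694 191.58551337]
 [  0.           0.           1.        ]] [[ 1.    -0.    -0.   ]
 [-0.    -0.945 -0.327]
 [-0.     0.327 -0.945]]
```

carry_out(
  plan=[
    {"dx": 2,"dy": -1,"dz": 30,"twist": 0,"fingers": -1},
    {"dx": 2,"dy": -1,"dz": 62,"twist": 0,"fingers": -1},
    {"dx": 2,"dy": -1,"dz": 94,"twist": 0,"fingers": -1},
    {"dx": 2,"dy": -1,"dz": 124,"twist": 0,"fingers": -1},
    {"dx": 2,"dy": -1,"dz": 142,"twist": 0,"fingers": -1},
  ],
)

```text
clock: 2.28
eef_pos: [0.4434, -0.1835, 0.0861]
tool_rot: [0.705, 0.709, -0.001, -0.003]
ft_force: [-0.4, -0.7, 0.4]
grip_width: 0.0854
grasp_force: 0.0
```

carry_out(
  plan=[
    {"dx": 0,"dy": 0,"dz": 0,"twist": 0,"fingers": 1},
    {"dx": 0,"dy": 0,"dz": 0,"twist": 0,"fingers": 1},
    {"dx": 0,"dy": 0,"dz": 0,"twist": 0,"fingers": 1},
    {"dx": 0,"dy": 0,"dz": 0,"twist": 0,"fingers": 1},
    {"dx": 0,"dy": 0,"dz": 0,"twist": 0,"fingers": 1},
  ],
)

```text
clock: 2.7
eef_pos: [0.4474, -0.1858, 0.091]
tool_rot: [0.705, 0.709, 0.001, 0.002]
ft_force: [-0.3, -0.7, 0.2]
grip_width: 0.0253
grasp_force: 0.0
```

carry_out(
  plan=[
    {"dx": 0,"dy": 0,"dz": 0,"twist": 0,"fingers": 1},
    {"dx": 0,"dy": 0,"dz": 0,"twist": 0,"fingers": 1},
    {"dx": 0,"dy": 0,"dz": 0,"twist": 0,"fingers": 1},
    {"dx": 0,"dy": 0,"dz": 0,"twist": 0,"fingers": 1},
    {"dx": 0,"dy": 0,"dz": 0,"twist": 0,"fingers": 1},
  ],
)

```text
clock: 3.12
eef_pos: [0.4475, -0.186, 0.0912]
tool_rot: [0.705, 0.709, 0.001, 0.002]
ft_force: [0.3, 0.1, 6.7]
grip_width: 0.0225
grasp_force: 58.8
```

carry_out(
  plan=[
    {"dx": 0,"dy": 0,"dz": -6,"twist": 0,"fingers": 1},
    {"dx": 0,"dy": 0,"dz": -18,"twist": 0,"fingers": 1},
    {"dx": 0,"dy": 0,"dz": -32,"twist": 0,"fingers": 1},
    {"dx": 0,"dy": 0,"dz": -46,"twist": 0,"fingers": 1},
    {"dx": 0,"dy": 0,"dz": -55,"twist": 0,"fingers": 1},
  ],
)

```text
clock: 3.53
eef_pos: [0.4464, -0.1857, 0.1459]
tool_rot: [0.706, 0.709, 0.0, 0.001]
ft_force: [0.8, 0.8, 0.2]
grip_width: 0.0225
grasp_force: 58.7
```

```bash
python3 -c "
from h import *
c=camera('wrist');save(c,'w2');rel((.639,.1815,.16));o=bot.get_obs()['eef_pos'];print(proj(c,[o+[0,0,.044],o+[0,0,-.091]]),c['eye'])"
```

```text
t 3.58 pos [ 0.4474 -0.1861  0.1473] yaw of tool y 0.26 f [-0.1 -0.5  0.1] w 0.0224
(0.639, 0.1815, 0.16) -> [366.7 193.3 -12.6]
[[258.4093267  320.78325374]
 [255.30263349 197.10657883]] [ 0.44483262 -0.1016269   0.28881735]
```

View pics/w2.png

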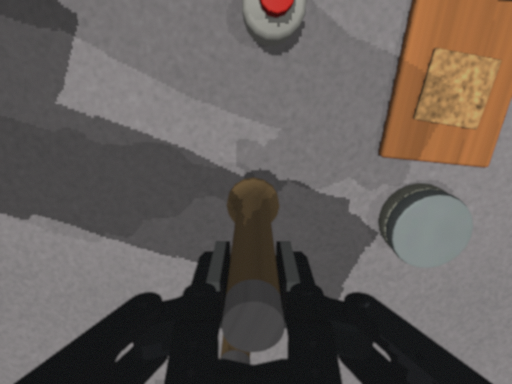

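The wrist view shows d held upright, with its butt at (253,204). That puts it about 4 mm toward -y from the TCP.

carry_out(
  plan=[
    {"dx": 15,"dy": 8,"dz": 0,"twist": 0,"fingers": 1},
    {"dx": 42,"dy": 22,"dz": 0,"twist": 0,"fingers": 1},
    {"dx": 72,"dy": 37,"dz": 0,"twist": 0,"fingers": 1},
    {"dx": 102,"dy": 53,"dz": 0,"twist": 0,"fingers": 1},
    {"dx": 132,"dy": 69,"dz": 0,"twist": 0,"fingers": 1},
  ],
)

```text
clock: 4.0
eef_pos: [0.5146, -0.052, 0.144]
tool_rot: [0.706, 0.708, -0.0, -0.0]
ft_force: [0.9, -0.8, -0.9]
grip_width: 0.0226
grasp_force: 58.8
```

carry_out(
  plan=[
    {"dx": 30,"dy": 16,"dz": 0,"twist": 0,"fingers": 1},
    {"dx": 60,"dy": 31,"dz": 0,"twist": 0,"fingers": 1},
    {"dx": 90,"dy": 47,"dz": 0,"twist": 0,"fingers": 1},
    {"dx": 120,"dy": 62,"dz": 0,"twist": 0,"fingers": 1},
    {"dx": 145,"dy": 75,"dz": 0,"twist": 0,"fingers": 1},
  ],
)

```text
clock: 4.42
eef_pos: [0.5892, 0.0944, 0.1436]
tool_rot: [0.705, 0.709, -0.0, -0.0]
ft_force: [1.3, -0.6, 0.2]
grip_width: 0.023
grasp_force: 58.8
```

carry_out(
  plan=[
    {"dx": 25,"dy": 13,"dz": 0,"twist": 0,"fingers": 1},
    {"dx": 50,"dy": 26,"dz": 0,"twist": 0,"fingers": 1},
    {"dx": 72,"dy": 38,"dz": 0,"twist": 0,"fingers": 1},
    {"dx": 88,"dy": 46,"dz": 0,"twist": 0,"fingers": 1},
    {"dx": 95,"dy": 49,"dz": 0,"twist": 0,"fingers": 1},
  ],
)

```text
clock: 4.83
eef_pos: [0.6378, 0.1899, 0.1431]
tool_rot: [0.705, 0.71, -0.0, -0.0]
ft_force: [-0.2, -0.2, -1.8]
grip_width: 0.0229
grasp_force: 58.8
```

```bash
python3 -c "
from h import *
c=camera('wrist');save(c,'w3');rel((.64,.1855,.107));o=bot.get_obs()['eef_pos'];print(proj(c,[o+[0,0,.044],o+[0,0,-.091],(.639,.1815,.016)]),c['eye'])"
```

```text
t 4.88 pos [0.6377 0.1901 0.143 ] yaw of tool y 0.42 f [ 1.1  0.8 -0.4] w 0.0226
(0.64, 0.1855, 0.107) -> [-4.6  2.3 36. ]
[[255.26870769 316.79170795]
 [254.13749324 195.89222548]
 [255.38386794 191.34361962]] [0.63625022 0.27386023 0.28606484]
```

View pics/w3.png

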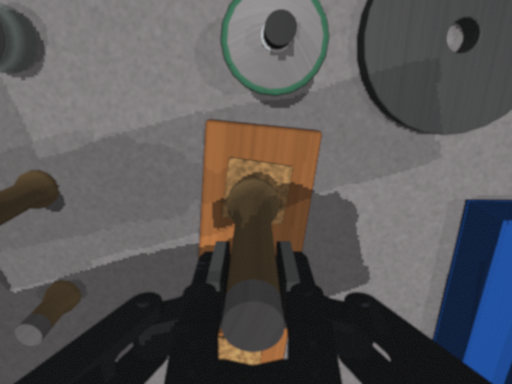

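d hangs over pad 1: its butt is at (252,200), the pad's visible edges run from column 226 to 293, and the tin sits beyond at (276,45).

carry_out(
  plan=[
    {"dx": -2,"dy": 1,"dz": 6,"twist": 0,"fingers": 1},
    {"dx": -5,"dy": 2,"dz": 14,"twist": 0,"fingers": 1},
    {"dx": -5,"dy": 2,"dz": 22,"twist": 0,"fingers": 1},
    {"dx": -5,"dy": 2,"dz": 29,"twist": 0,"fingers": 1},
    {"dx": -5,"dy": 2,"dz": 33,"twist": 0,"fingers": 1},
  ],
)

```text
clock: 5.3
eef_pos: [0.6383, 0.1809, 0.1095]
tool_rot: [0.706, 0.708, -0.001, -0.001]
ft_force: [0.3, 0.2, -0.8]
grip_width: 0.0227
grasp_force: 58.9
```

```bash
python3 -c "
from h import *
c=camera('wrist');rel((.64,.1855,.107))"
```

```text
t 5.35 pos [0.6381 0.1811 0.109 ] yaw of tool y 0.19 f [-0.3  0.8 -1.9] w 0.0227
(0.64, 0.1855, 0.107) -> [4.4 1.9 2. ]
```

carry_out(
  plan=[
    {"dx": 2,"dy": 1,"dz": 0,"twist": 0,"fingers": 1},
    {"dx": 4,"dy": 2,"dz": 0,"twist": 0,"fingers": 1},
    {"dx": 4,"dy": 2,"dz": 0,"twist": 0,"fingers": 1},
    {"dx": 4,"dy": 2,"dz": 1,"twist": 0,"fingers": 1},
    {"dx": 4,"dy": 2,"dz": 1,"twist": 0,"fingers": 1},
  ],
)

```text
clock: 5.77
eef_pos: [0.6416, 0.1867, 0.1105]
tool_rot: [0.705, 0.709, 0.0, 0.0]
ft_force: [0.4, -0.2, -0.1]
grip_width: 0.0229
grasp_force: 58.9
```

```bash
python3 -c "
from h import *
c=camera('wrist');rel((.64,.1855,.107))"
```

```text
t 5.82 pos [0.6415 0.1866 0.1105] yaw of tool y 0.28 f [-0.1  0.3 -0.5] w 0.0225
(0.64, 0.1855, 0.107) -> [-1.1 -1.5  3.5]
```

carry_out(
  plan=[
    {"dx": 0,"dy": 0,"dz": 1,"twist": 0,"fingers": 1},
    {"dx": 0,"dy": 0,"dz": 2,"twist": 0,"fingers": 1},
    {"dx": 0,"dy": 0,"dz": 3,"twist": 0,"fingers": 1},
    {"dx": 0,"dy": 0,"dz": 4,"twist": 0,"fingers": 1},
    {"dx": 0,"dy": 0,"dz": 4,"twist": 0,"fingers": 1},
  ],
)

```text
clock: 6.23
eef_pos: [0.6414, 0.1865, 0.1072]
tool_rot: [0.705, 0.709, 0.0, 0.0]
ft_force: [-1.2, 0.3, 3.6]
grip_width: 0.0227
grasp_force: 59.5
```

```bash
python3 -c "
from h import *
c=camera('wrist');rel((.64,.1855,.107))"
```

```text
t 6.28 pos [0.6414 0.1865 0.1072] yaw of tool y 0.26 f [-1.6 -0.3  4.5] w 0.0224
(0.64, 0.1855, 0.107) -> [-1.  -1.4  0.2]
```

Contact at 4 N, so I'm releasing and rising.

carry_out(
  plan=[
    {"dx": 0,"dy": 0,"dz": 0,"twist": 0,"fingers": 0.2},
    {"dx": 0,"dy": 0,"dz": 0,"twist": 0,"fingers": -0.2},
    {"dx": 0,"dy": 0,"dz": 0,"twist": 0,"fingers": -0.6},
    {"dx": 0,"dy": 0,"dz": 0,"twist": 0,"fingers": -1},
    {"dx": 0,"dy": 0,"dz": 0,"twist": 0,"fingers": -1},
  ],
)

```text
clock: 6.7
eef_pos: [0.6414, 0.1864, 0.106]
tool_rot: [0.706, 0.709, -0.0, -0.0]
ft_force: [0.4, -0.1, -0.3]
grip_width: 0.0804
grasp_force: 0.0
```

carry_out(
  plan=[
    {"dx": 0,"dy": 0,"dz": -5,"twist": 0,"fingers": -1},
    {"dx": 0,"dy": 0,"dz": -20,"twist": 0,"fingers": -1},
    {"dx": 0,"dy": 0,"dz": -45,"twist": 0,"fingers": -1},
    {"dx": 0,"dy": 0,"dz": -75,"twist": 0,"fingers": -1},
    {"dx": 0,"dy": 0,"dz": -105,"twist": 0,"fingers": -1},
  ],
)

```text
clock: 7.12
eef_pos: [0.6409, 0.1862, 0.2121]
tool_rot: [0.705, 0.709, -0.001, -0.0]
ft_force: [0.4, 0.1, -0.8]
grip_width: 0.0853
grasp_force: 0.0
```

carry_out(
  plan=[
    {"dx": -20,"dy": -9,"dz": -5,"twist": 0,"fingers": -1},
    {"dx": -55,"dy": -23,"dz": -10,"twist": 0,"fingers": -1},
    {"dx": -90,"dy": -38,"dz": -10,"twist": 0,"fingers": -1},
    {"dx": -125,"dy": -53,"dz": -10,"twist": 0,"fingers": -1},
    {"dx": -160,"dy": -68,"dz": -10,"twist": 0,"fingers": -1},
  ],
)

```text
clock: 7.53
eef_pos: [0.5734, 0.0249, 0.2219]
tool_rot: [0.705, 0.709, 0.0, 0.0]
ft_force: [0.4, -0.1, -0.3]
grip_width: 0.0855
grasp_force: 0.0
```

carry_out(
  plan=[
    {"dx": -35,"dy": -15,"dz": 0,"twist": 0,"fingers": -1},
    {"dx": -70,"dy": -30,"dz": 0,"twist": 0,"fingers": -1},
    {"dx": -105,"dy": -44,"dz": 0,"twist": 0,"fingers": -1},
    {"dx": -140,"dy": -59,"dz": 0,"twist": 0,"fingers": -1},
    {"dx": -175,"dy": -74,"dz": 0,"twist": 0,"fingers": -1},
  ],
)

```text
clock: 7.95
eef_pos: [0.5001, -0.1508, 0.222]
tool_rot: [0.705, 0.709, 0.0, 0.0]
ft_force: [-0.0, -0.4, 0.7]
grip_width: 0.0855
grasp_force: 0.0
```

```bash
python3 -c "
from h import *
rel((.432,-.3085,.2))
c=camera('top');save(c,'t1')
g=c['image'].astype(int).mean(2)
P=proj(c,[(.639,.1815,.151)])[0];print(P)
x,y=P.astype(int);r=14
import numpy as np,cv2
s=np.zeros(g.shape,np.uint8);s[y-r:y+r,x-r:x+r]=(g>140)[y-r:y+r,x-r:x+r]
k,l,st,ce=cv2.connectedComponentsWithStats(s)
for i in range(1,k): print(ce[i],st[i],ray(c,[ce[i]],.148))
"
```

```text
t 7.95 pos [ 0.5001 -0.1508  0.222 ] yaw of tool y 0.28 f [-0.  -0.4  0.7] w 0.0855
(0.432, -0.3085, 0.2) -> [-157.4  -68.9   21.9]
[170.60373064 139.88870315]
[170.07446809 138.58510638] [165 134  11  10  94] [[0.64285142 0.18351278 0.148     ]]
```

View pics/t1.png

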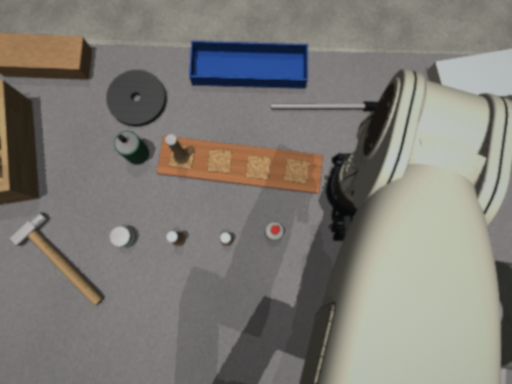

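d stands on pad 1 (top at px (170,139), about 4 mm from the middle) and the tin is unmoved. Next is c.

carry_out(
  plan=[
    {"dx": -35,"dy": -15,"dz": 0,"twist": 0,"fingers": -1},
    {"dx": -70,"dy": -31,"dz": 0,"twist": 0,"fingers": -1},
    {"dx": -105,"dy": -46,"dz": 0,"twist": 0,"fingers": -1},
    {"dx": -140,"dy": -61,"dz": 0,"twist": 0,"fingers": -1},
    {"dx": -157,"dy": -69,"dz": 0,"twist": 0,"fingers": -1},
  ],
)

```text
clock: 8.42
eef_pos: [0.4311, -0.3099, 0.2218]
tool_rot: [0.707, 0.708, -0.001, 0.001]
ft_force: [0.3, 0.2, 0.9]
grip_width: 0.0854
grasp_force: 0.0
```

```bash
python3 - <<'E'
from h import *
c=camera('wrist'); rel((.432,-.3085,.067)); g=c["image"].astype(int).mean(2)
x,y=proj(c,[(.432,-.3085,.11)])[0].astype(int); print(x,y)
sub=np.zeros(g.shape,np.uint8); r=26; sub[y-r:y+r,x-r:x+r]=g[y-r:y+r,x-r:x+r]>125
k,l,st,ce=cv2.connectedComponentsWithStats(sub)
for i in range(1,k):
    if st[i,4]>60: print(ce[i],st[i],ray(c,[ce[i]],.11)[0])
E
```

```text
t 8.47 pos [ 0.4303 -0.3116  0.2218] yaw of tool y -0.08 f [-0.5 -2.  -0.3] w 0.0852
(0.432, -0.3085, 0.067) -> [  3.6   1.7 154.7]
255 185
```

carry_out(
  plan=[
    {"dx": 1,"dy": 2,"dz": 30,"twist": 0,"fingers": -1},
    {"dx": 1,"dy": 2,"dz": 65,"twist": 0,"fingers": -1},
    {"dx": 1,"dy": 2,"dz": 100,"twist": 0,"fingers": -1},
    {"dx": 1,"dy": 2,"dz": 135,"twist": 0,"fingers": -1},
    {"dx": 1,"dy": 2,"dz": 154,"twist": 0,"fingers": -1},
  ],
)

```text
clock: 8.88
eef_pos: [0.4329, -0.3038, 0.0639]
tool_rot: [0.705, 0.709, -0.0, -0.002]
ft_force: [-1.2, -0.3, -0.7]
grip_width: 0.0855
grasp_force: 0.0
```

```bash
python3 - <<'E'
from h import *
c=camera('wrist'); save(c,'w4'); rel((.432,-.3085,.067)); print(proj(c,[(.432,-.3085,.11),bot.get_obs()['eef_pos']+[0,0,.043]]))
E
```

```text
t 8.93 pos [ 0.4313 -0.3027  0.0612] yaw of tool y 0.27 f [-0.2  0.3 -1.4] w 0.0856
(0.432, -0.3085, 0.067) -> [-5.8  0.6 -5.8]
[[252.66013781 330.9904543 ]
 [251.00474173 307.99311961]]
```

View pics/w4.png

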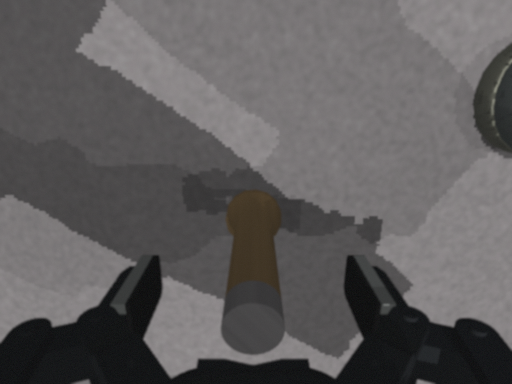

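c's ferrule is at (253,327), between the open fingers and about 5 mm toward -y. I'm correcting that, then closing.

carry_out(
  plan=[
    {"dx": -3,"dy": 0,"dz": -2,"twist": 0,"fingers": -1},
    {"dx": -5,"dy": 0,"dz": -4,"twist": 0,"fingers": -1},
    {"dx": -5,"dy": 0,"dz": -4,"twist": 0,"fingers": 1},
    {"dx": -5,"dy": 0,"dz": -4,"twist": 0,"fingers": 1},
    {"dx": -5,"dy": 0,"dz": -4,"twist": 0,"fingers": 1},
  ],
)

```text
clock: 9.35
eef_pos: [0.4359, -0.3114, 0.0732]
tool_rot: [0.706, 0.709, 0.0, 0.002]
ft_force: [0.4, 0.0, -0.2]
grip_width: 0.0517
grasp_force: 0.0
```

carry_out(
  plan=[
    {"dx": 0,"dy": 0,"dz": 0,"twist": 0,"fingers": 1},
    {"dx": 0,"dy": 0,"dz": 0,"twist": 0,"fingers": 1},
    {"dx": 0,"dy": 0,"dz": 0,"twist": 0,"fingers": 1},
    {"dx": 0,"dy": 0,"dz": 0,"twist": 0,"fingers": 1},
    {"dx": 0,"dy": 0,"dz": 0,"twist": 0,"fingers": 1},
  ],
)

```text
clock: 9.77
eef_pos: [0.4349, -0.3108, 0.072]
tool_rot: [0.705, 0.709, 0.0, 0.001]
ft_force: [-0.6, 0.1, 5.4]
grip_width: 0.0228
grasp_force: 58.7
```

carry_out(
  plan=[
    {"dx": 0,"dy": 0,"dz": -6,"twist": 0,"fingers": 1},
    {"dx": 0,"dy": 0,"dz": -18,"twist": 0,"fingers": 1},
    {"dx": 0,"dy": 0,"dz": -32,"twist": 0,"fingers": 1},
    {"dx": 0,"dy": 0,"dz": -46,"twist": 0,"fingers": 1},
    {"dx": 0,"dy": 0,"dz": -55,"twist": 0,"fingers": 1},
  ],
)

```text
clock: 10.18
eef_pos: [0.4349, -0.3107, 0.1274]
tool_rot: [0.705, 0.709, 0.0, 0.0]
ft_force: [-0.4, -0.5, -0.7]
grip_width: 0.0228
grasp_force: 58.7
```

```bash
cat >> h.py <<'E'
def butt(h,zc,target=None):
    """held handle: brown butt in wrist view; zc = TCP z at grasp. Offset of handle from TCP at bottom"""
    c=camera('wrist'); o=bot.get_obs()['eef_pos']; H=cv2.cvtColor(c["image"],cv2.COLOR_RGB2HSV)
    m=((H[...,0]<30)&(H[...,1]>100)).astype(np.uint8); m[:,:180]=0; m[:,330:]=0; m[:100]=0; m[260:]=0
    k,l,st,ce=cv2.connectedComponentsWithStats(m); i=1+np.argmax(st[1:,4]); x,y,w,_,a=st[i]
    p=ray(c,[(x+w/2,y+w/2)],o[2]-zc+.006)[0]; print("butt px",x+w/2,y+w/2,"w",w,"off mm",((p-o)*1e3).round(1)[:2])
    return c
E
python3 -c "
from h import *
save(butt(.11,.067),'w5');rel((.6305,.0877,.14))"
```

```text
butt px 252.5 203.5 w 51 off mm [-2.1  6.6]
t 10.23 pos [ 0.4358 -0.3113  0.129 ] yaw of tool y 0.26 f [ 0.9 -0.1  0.8] w 0.0227
(0.6305, 0.0877, 0.14) -> [398.1 196.6 -11.3]
```

carry_out(
  plan=[
    {"dx": 15,"dy": 7,"dz": 0,"twist": 0,"fingers": 1},
    {"dx": 42,"dy": 21,"dz": 0,"twist": 0,"fingers": 1},
    {"dx": 72,"dy": 36,"dz": 0,"twist": 0,"fingers": 1},
    {"dx": 102,"dy": 50,"dz": 0,"twist": 0,"fingers": 1},
    {"dx": 132,"dy": 65,"dz": 0,"twist": 0,"fingers": 1},
  ],
)

```text
clock: 10.65
eef_pos: [0.4989, -0.177, 0.1256]
tool_rot: [0.706, 0.708, -0.0, -0.001]
ft_force: [-0.9, -0.2, -0.5]
grip_width: 0.0228
grasp_force: 58.7
```

carry_out(
  plan=[
    {"dx": 31,"dy": 15,"dz": 0,"twist": 0,"fingers": 1},
    {"dx": 62,"dy": 31,"dz": 0,"twist": 0,"fingers": 1},
    {"dx": 93,"dy": 46,"dz": 0,"twist": 0,"fingers": 1},
    {"dx": 124,"dy": 61,"dz": 0,"twist": 0,"fingers": 1},
    {"dx": 150,"dy": 74,"dz": 0,"twist": 0,"fingers": 1},
  ],
)

```text
clock: 11.07
eef_pos: [0.5727, -0.0256, 0.1256]
tool_rot: [0.705, 0.709, -0.0, -0.001]
ft_force: [0.5, -0.5, -0.7]
grip_width: 0.0231
grasp_force: 58.7
```

carry_out(
  plan=[
    {"dx": 27,"dy": 14,"dz": 0,"twist": 0,"fingers": 1},
    {"dx": 54,"dy": 27,"dz": 0,"twist": 0,"fingers": 1},
    {"dx": 80,"dy": 40,"dz": 0,"twist": 0,"fingers": 1},
    {"dx": 100,"dy": 50,"dz": 0,"twist": 0,"fingers": 1},
    {"dx": 110,"dy": 55,"dz": 0,"twist": 0,"fingers": 1},
  ],
)

```text
clock: 11.48
eef_pos: [0.6274, 0.0852, 0.1253]
tool_rot: [0.704, 0.71, 0.0, -0.0]
ft_force: [0.3, -0.5, -1.2]
grip_width: 0.023
grasp_force: 58.7
```

```bash
python3 -c "
from h import *
butt(.11,.072);rel((.6305,.0842,.088))"
```

```text
butt px 263.5 166.5 w 133 off mm [ 5.4 29.3]
t 11.53 pos [0.6278 0.086  0.1252] yaw of tool y 0.48 f [ 1.1  1.5 -0.7] w 0.0228
(0.6305, 0.0842, 0.088) -> [-1.8  2.7 37.2]
```

carry_out(
  plan=[
    {"dx": 0,"dy": 1,"dz": 7,"twist": 0,"fingers": 1},
    {"dx": 0,"dy": 2,"dz": 15,"twist": 0,"fingers": 1},
    {"dx": 0,"dy": 3,"dz": 23,"twist": 0,"fingers": 1},
    {"dx": 0,"dy": 3,"dz": 30,"twist": 0,"fingers": 1},
    {"dx": 0,"dy": 3,"dz": 34,"twist": 0,"fingers": 1},
  ],
)

```text
clock: 11.95
eef_pos: [0.6286, 0.0809, 0.0904]
tool_rot: [0.706, 0.708, -0.001, -0.001]
ft_force: [0.2, -0.5, -0.4]
grip_width: 0.0226
grasp_force: 58.7
```

```bash
python3 -c "
from h import *
c=camera('wrist');save(c,'w6');rel((.6305,.0842,.088));print(proj(c,[(.6305,.0877,.016)]))"
```

```text
t 12.0 pos [0.6284 0.081  0.09  ] yaw of tool y 0.17 f [-1.  -0.2 -0.3] w 0.0231
(0.6305, 0.0842, 0.088) -> [3.2 2.2 2. ]
[[257.23902617 194.88133334]]
```

View pics/w6.png

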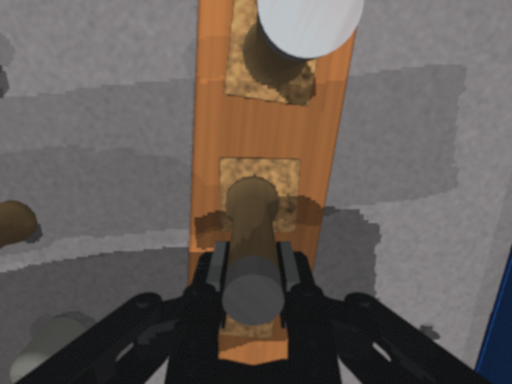

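Pad 2 is visible from column 222 to 300 with its top edge at row 157, so its centre is near (260,195). c's butt is at (252,203), so I'm shifting about +5 mm in both axes.

carry_out(
  plan=[
    {"dx": 2,"dy": 2,"dz": 0,"twist": 0,"fingers": 1},
    {"dx": 4,"dy": 4,"dz": 0,"twist": 0,"fingers": 1},
    {"dx": 4,"dy": 4,"dz": 1,"twist": 0,"fingers": 1},
    {"dx": 4,"dy": 4,"dz": 2,"twist": 0,"fingers": 1},
    {"dx": 4,"dy": 4,"dz": 3,"twist": 0,"fingers": 1},
  ],
)

```text
clock: 12.42
eef_pos: [0.6342, 0.0865, 0.0896]
tool_rot: [0.705, 0.709, 0.0, 0.0]
ft_force: [0.1, -0.8, -0.7]
grip_width: 0.023
grasp_force: 58.7
```

```bash
python3 -c "
from h import *
c=camera('wrist');rel((.6325,.0852,.088))"
```

```text
t 12.47 pos [0.6339 0.0865 0.0893] yaw of tool y 0.27 f [ 0.3 -0.1  0.2] w 0.0227
(0.6325, 0.0852, 0.088) -> [-1.3 -1.4  1.3]
```

carry_out(
  plan=[
    {"dx": 0,"dy": 0,"dz": 1,"twist": 0,"fingers": 1},
    {"dx": 0,"dy": 0,"dz": 2,"twist": 0,"fingers": 1},
    {"dx": 0,"dy": 0,"dz": 2,"twist": 0,"fingers": 1},
    {"dx": 0,"dy": 0,"dz": 2,"twist": 0,"fingers": 1},
    {"dx": 0,"dy": 0,"dz": 2,"twist": 0,"fingers": 1},
  ],
)

```text
clock: 12.88
eef_pos: [0.634, 0.0865, 0.088]
tool_rot: [0.705, 0.709, 0.0, 0.0]
ft_force: [-1.5, -0.0, 4.8]
grip_width: 0.0228
grasp_force: 59.3
```

carry_out(
  plan=[
    {"dx": 0,"dy": 0,"dz": 0,"twist": 0,"fingers": 0.2},
    {"dx": 0,"dy": 0,"dz": 0,"twist": 0,"fingers": -0.2},
    {"dx": 0,"dy": 0,"dz": 0,"twist": 0,"fingers": -0.6},
    {"dx": 0,"dy": 0,"dz": 0,"twist": 0,"fingers": -1},
    {"dx": 0,"dy": 0,"dz": 0,"twist": 0,"fingers": -1},
  ],
)

```text
clock: 13.3
eef_pos: [0.6338, 0.0863, 0.0869]
tool_rot: [0.705, 0.709, -0.0, -0.0]
ft_force: [-0.5, 0.1, -0.6]
grip_width: 0.0807
grasp_force: 0.0
```

carry_out(
  plan=[
    {"dx": 0,"dy": 0,"dz": -5,"twist": 0,"fingers": -1},
    {"dx": 0,"dy": 0,"dz": -20,"twist": 0,"fingers": -1},
    {"dx": 0,"dy": 0,"dz": -50,"twist": 0,"fingers": -1},
    {"dx": 0,"dy": 0,"dz": -80,"twist": 0,"fingers": -1},
    {"dx": 0,"dy": 0,"dz": -110,"twist": 0,"fingers": -1},
  ],
)

```text
clock: 13.72
eef_pos: [0.6335, 0.0863, 0.1985]
tool_rot: [0.705, 0.709, -0.0, -0.0]
ft_force: [0.5, 0.5, 0.2]
grip_width: 0.0855
grasp_force: 0.0
```

carry_out(
  plan=[
    {"dx": 0,"dy": -15,"dz": -5,"twist": 0,"fingers": -1},
    {"dx": 10,"dy": -48,"dz": -10,"twist": 0,"fingers": -1},
    {"dx": 24,"dy": -84,"dz": -10,"twist": 0,"fingers": -1},
    {"dx": 40,"dy": -120,"dz": -10,"twist": 0,"fingers": -1},
    {"dx": 58,"dy": -154,"dz": -10,"twist": 0,"fingers": -1},
  ],
)

```text
clock: 14.13
eef_pos: [0.4779, 0.1436, 0.2078]
tool_rot: [0.706, 0.708, 0.0, 0.0]
ft_force: [-0.2, 1.7, 0.1]
grip_width: 0.0851
grasp_force: 0.0
```

```bash
python3 - <<'E'
from h import *
rel((.4355,.1795,.047))
c=camera('wrist'); save(c,'w7'); print(proj(c,[(.4355,.1795,.085)]))
E
```

```text
t 14.13 pos [0.4779 0.1436 0.2078] yaw of tool y 0.18 f [-0.2  1.7  0.1] w 0.0851
(0.4355, 0.1795, 0.047) -> [ 36.  -42.4 160.7]
[[203.02109067 142.25451224]]
```

View pics/w7.png

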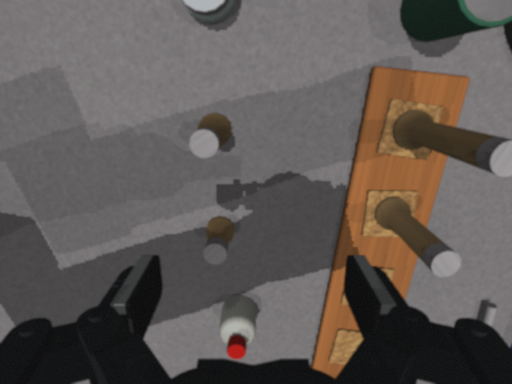

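d and c both stand centred on their pads (butts at (412,131) and (394,212)). b's top is at (204,144), and I predicted (203,142).

carry_out(
  plan=[
    {"dx": 15,"dy": -18,"dz": 10,"twist": 0,"fingers": -1},
    {"dx": 30,"dy": -35,"dz": 25,"twist": 0,"fingers": -1},
    {"dx": 36,"dy": -42,"dz": 50,"twist": 0,"fingers": -1},
    {"dx": 36,"dy": -42,"dz": 65,"twist": 0,"fingers": -1},
    {"dx": 36,"dy": -42,"dz": 70,"twist": 0,"fingers": -1},
  ],
)

```text
clock: 14.6
eef_pos: [0.4355, 0.1794, 0.1355]
tool_rot: [0.705, 0.709, -0.002, -0.001]
ft_force: [0.2, -0.3, 0.4]
grip_width: 0.0856
grasp_force: 0.0
```

```bash
python3 -c "
from h import *
c=camera('wrist');rel((.4355,.1795,.047))"
```

```text
t 14.65 pos [0.4361 0.1792 0.1357] yaw of tool y 0.3 f [-0.8  0.4 -0.9] w 0.0857
(0.4355, 0.1795, 0.047) -> [ 0.5 -0.3 88.7]
```

carry_out(
  plan=[
    {"dx": 0,"dy": 0,"dz": 20,"twist": 0,"fingers": -1},
    {"dx": 0,"dy": 0,"dz": 45,"twist": 0,"fingers": -1},
    {"dx": 0,"dy": 0,"dz": 70,"twist": 0,"fingers": -1},
    {"dx": 0,"dy": 0,"dz": 84,"twist": 0,"fingers": -1},
    {"dx": 0,"dy": 0,"dz": 86,"twist": 0,"fingers": -1},
  ],
)

```text
clock: 15.07
eef_pos: [0.4367, 0.1786, 0.0497]
tool_rot: [0.706, 0.708, -0.002, -0.001]
ft_force: [-0.5, -0.0, 0.7]
grip_width: 0.0855
grasp_force: 0.0
```

carry_out(
  plan=[
    {"dx": 0,"dy": 0,"dz": 0,"twist": 0,"fingers": 1},
    {"dx": 0,"dy": 0,"dz": 0,"twist": 0,"fingers": 1},
    {"dx": 0,"dy": 0,"dz": 0,"twist": 0,"fingers": 1},
    {"dx": 0,"dy": 0,"dz": 0,"twist": 0,"fingers": 1},
    {"dx": 0,"dy": 0,"dz": 0,"twist": 0,"fingers": 1},
  ],
)

```text
clock: 15.48
eef_pos: [0.4383, 0.1798, 0.0524]
tool_rot: [0.706, 0.709, 0.001, 0.0]
ft_force: [-1.6, 0.4, -0.0]
grip_width: 0.0256
grasp_force: 0.1
```

carry_out(
  plan=[
    {"dx": 0,"dy": 0,"dz": 0,"twist": 0,"fingers": 1},
    {"dx": 0,"dy": 0,"dz": 0,"twist": 0,"fingers": 1},
    {"dx": 0,"dy": 0,"dz": 0,"twist": 0,"fingers": 1},
    {"dx": 0,"dy": 0,"dz": 0,"twist": 0,"fingers": 1},
    {"dx": 0,"dy": 0,"dz": 0,"twist": 0,"fingers": 1},
  ],
)

```text
clock: 15.9
eef_pos: [0.4382, 0.1798, 0.0524]
tool_rot: [0.705, 0.709, 0.001, 0.0]
ft_force: [0.1, -0.2, 6.2]
grip_width: 0.0221
grasp_force: 58.7
```

carry_out(
  plan=[
    {"dx": 0,"dy": 0,"dz": -6,"twist": 0,"fingers": 1},
    {"dx": 0,"dy": 0,"dz": -20,"twist": 0,"fingers": 1},
    {"dx": 0,"dy": 0,"dz": -40,"twist": 0,"fingers": 1},
    {"dx": 0,"dy": 0,"dz": -58,"twist": 0,"fingers": 1},
    {"dx": 0,"dy": 0,"dz": -65,"twist": 0,"fingers": 1},
  ],
)

```text
clock: 16.32
eef_pos: [0.4386, 0.18, 0.1187]
tool_rot: [0.705, 0.709, 0.002, 0.001]
ft_force: [0.9, 0.8, -0.2]
grip_width: 0.0224
grasp_force: 58.7
```

```bash
python3 -c "
from h import *
butt(.085,.049);rel((.6168,-.0095,.1))"
```

```text
butt px 252.0 221.0 w 54 off mm [-1.9  0.5]
t 16.37 pos [0.4391 0.1802 0.1191] yaw of tool y 0.27 f [1.  0.2 0.3] w 0.0227
(0.6168, -0.0095, 0.1) -> [-190.6  176.8   19.5]
```

carry_out(
  plan=[
    {"dx": -15,"dy": 10,"dz": 0,"twist": 0,"fingers": 1},
    {"dx": -42,"dy": 25,"dz": 0,"twist": 0,"fingers": 1},
    {"dx": -70,"dy": 41,"dz": 0,"twist": 0,"fingers": 1},
    {"dx": -97,"dy": 58,"dz": 0,"twist": 0,"fingers": 1},
    {"dx": -122,"dy": 76,"dz": 0,"twist": 0,"fingers": 1},
  ],
)

```text
clock: 16.78
eef_pos: [0.5136, 0.0564, 0.1153]
tool_rot: [0.705, 0.709, -0.001, -0.001]
ft_force: [0.7, 0.2, -0.2]
grip_width: 0.0227
grasp_force: 58.7
```

carry_out(
  plan=[
    {"dx": -23,"dy": 23,"dz": 0,"twist": 0,"fingers": 1},
    {"dx": -43,"dy": 48,"dz": 0,"twist": 0,"fingers": 1},
    {"dx": -58,"dy": 74,"dz": 0,"twist": 0,"fingers": 1},
    {"dx": -65,"dy": 92,"dz": 0,"twist": 0,"fingers": 1},
    {"dx": -67,"dy": 102,"dz": 0,"twist": 0,"fingers": 1},
  ],
)

```text
clock: 17.2
eef_pos: [0.6178, -0.0108, 0.1147]
tool_rot: [0.706, 0.708, -0.0, -0.0]
ft_force: [-0.6, 0.2, -1.0]
grip_width: 0.0225
grasp_force: 58.8
```

```bash
python3 -c "
from h import *
c=camera('wrist');rel((.619,-.0095,.0684))"
```

```text
t 17.25 pos [ 0.6188 -0.0104  0.1146] yaw of tool y 0.14 f [ 3.6 -0.4 -0.2] w 0.0224
(0.619, -0.0095, 0.0684) -> [ 0.9  0.1 46.2]
```

carry_out(
  plan=[
    {"dx": 0,"dy": 0,"dz": 10,"twist": 0,"fingers": 1},
    {"dx": 0,"dy": 0,"dz": 22,"twist": 0,"fingers": 1},
    {"dx": 0,"dy": 0,"dz": 34,"twist": 0,"fingers": 1},
    {"dx": 0,"dy": 0,"dz": 41,"twist": 0,"fingers": 1},
    {"dx": 0,"dy": 0,"dz": 43,"twist": 0,"fingers": 1},
  ],
)

```text
clock: 17.67
eef_pos: [0.6135, -0.0081, 0.0706]
tool_rot: [0.705, 0.709, -0.002, -0.002]
ft_force: [-0.2, -0.5, -0.4]
grip_width: 0.0228
grasp_force: 58.8
```

```bash
python3 -c "
from h import *
c=camera('wrist');save(c,'w8');rel((.619,-.0095,.0684));print(proj(c,[(.617,-.0095,.016)]))"
```

```text
t 17.72 pos [ 0.6142 -0.0082  0.0713] yaw of tool y 0.3 f [-0.5  0.1 -1.1] w 0.0222
(0.619, -0.0095, 0.0684) -> [-1.3  4.9  2.9]
[[260.02365023 216.50846923]]
```

View pics/w8.png

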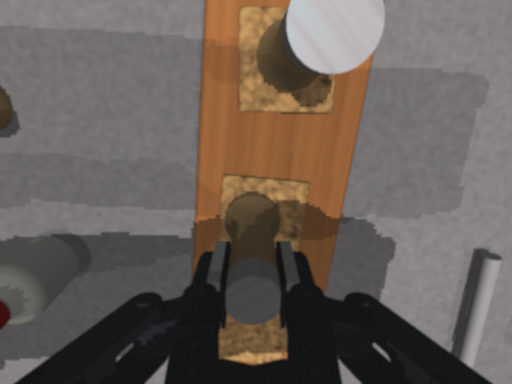

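Pad 3's centre is near (262,222) and b's butt is at (252,222), so I'm shifting +5 mm in x.

carry_out(
  plan=[
    {"dx": 0,"dy": 2,"dz": 0,"twist": 0,"fingers": 1},
    {"dx": 0,"dy": 5,"dz": 0,"twist": 0,"fingers": 1},
    {"dx": 0,"dy": 5,"dz": 1,"twist": 0,"fingers": 1},
    {"dx": 0,"dy": 5,"dz": 2,"twist": 0,"fingers": 1},
    {"dx": 0,"dy": 5,"dz": 3,"twist": 0,"fingers": 1},
  ],
)

```text
clock: 18.13
eef_pos: [0.6217, -0.0087, 0.0707]
tool_rot: [0.705, 0.709, 0.0, 0.0]
ft_force: [-0.5, 0.3, 0.0]
grip_width: 0.0226
grasp_force: 58.8
```

```bash
python3 -c "
from h import *
c=camera('wrist');rel((.619,-.0095,.0684))"
```

```text
t 18.18 pos [ 0.6214 -0.0087  0.0703] yaw of tool y 0.26 f [ 0.2  0.1 -0.3] w 0.0226
(0.619, -0.0095, 0.0684) -> [-0.8 -2.4  1.9]
```

carry_out(
  plan=[
    {"dx": 0,"dy": 0,"dz": 1,"twist": 0,"fingers": 1},
    {"dx": 0,"dy": 0,"dz": 2,"twist": 0,"fingers": 1},
    {"dx": 0,"dy": 0,"dz": 3,"twist": 0,"fingers": 1},
    {"dx": 0,"dy": 0,"dz": 3,"twist": 0,"fingers": 1},
    {"dx": 0,"dy": 0,"dz": 3,"twist": 0,"fingers": 1},
  ],
)

```text
clock: 18.6
eef_pos: [0.6214, -0.0087, 0.0685]
tool_rot: [0.706, 0.709, 0.0, 0.0]
ft_force: [-2.0, -0.3, 4.9]
grip_width: 0.0228
grasp_force: 59.6
```

carry_out(
  plan=[
    {"dx": 0,"dy": 0,"dz": 0,"twist": 0,"fingers": 0.2},
    {"dx": 0,"dy": 0,"dz": 0,"twist": 0,"fingers": -0.2},
    {"dx": 0,"dy": 0,"dz": 0,"twist": 0,"fingers": -0.6},
    {"dx": 0,"dy": 0,"dz": 0,"twist": 0,"fingers": -1},
    {"dx": 0,"dy": 0,"dz": 0,"twist": 0,"fingers": -1},
  ],
)

```text
clock: 19.02
eef_pos: [0.6212, -0.0087, 0.067]
tool_rot: [0.706, 0.709, -0.0, -0.0]
ft_force: [0.1, -0.1, 0.8]
grip_width: 0.0802
grasp_force: 0.0
```

carry_out(
  plan=[
    {"dx": 0,"dy": 0,"dz": -5,"twist": 0,"fingers": -1},
    {"dx": 0,"dy": 0,"dz": -25,"twist": 0,"fingers": -1},
    {"dx": 0,"dy": 0,"dz": -58,"twist": 0,"fingers": -1},
    {"dx": 0,"dy": 0,"dz": -92,"twist": 0,"fingers": -1},
    {"dx": 0,"dy": 0,"dz": -120,"twist": 0,"fingers": -1},
  ],
)

```text
clock: 19.43
eef_pos: [0.6215, -0.0087, 0.1898]
tool_rot: [0.705, 0.709, 0.0, 0.001]
ft_force: [1.5, 0.0, 0.4]
grip_width: 0.0853
grasp_force: 0.0
```

carry_out(
  plan=[
    {"dx": 3,"dy": -20,"dz": -5,"twist": 0,"fingers": -1},
    {"dx": 10,"dy": -55,"dz": -5,"twist": 0,"fingers": -1},
    {"dx": 22,"dy": -90,"dz": -5,"twist": 0,"fingers": -1},
    {"dx": 36,"dy": -125,"dz": -5,"twist": 0,"fingers": -1},
    {"dx": 50,"dy": -155,"dz": -5,"twist": 0,"fingers": -1},
  ],
)

```text
clock: 19.85
eef_pos: [0.4637, 0.0408, 0.1926]
tool_rot: [0.706, 0.708, -0.0, -0.0]
ft_force: [-0.4, -0.1, 1.1]
grip_width: 0.0856
grasp_force: 0.0
```

```bash
python3 - <<'E'
from h import *
rel((.4378,.0613,.1))
c=camera('wrist'); print(proj(c,[(.4378,.0613,.06)])); g=c["image"].astype(int).mean(2)
x,y=proj(c,[(.4378,.0613,.06)])[0].astype(int); sub=np.zeros(g.shape,np.uint8); r=24; sub[y-r:y+r,x-r:x+r]=g[y-r:y+r,x-r:x+r]>125
k,l,st,ce=cv2.connectedComponentsWithStats(sub)
for i in range(1,k):
    if st[i,4]>60: print(ce[i],st[i],ray(c,[ce[i]],.06)[0])
E
```

```text
t 19.85 pos [0.4637 0.0408 0.1926] yaw of tool y 0.21 f [-0.4 -0.1  1.1] w 0.0856
(0.4378, 0.0613, 0.1) -> [ 20.6 -25.8  92.6]
[[224.4146906  157.73804205]]
[224.84074074 158.22777778] [212 146  27  26 540] [0.4381617  0.06086444 0.06      ]
```

carry_out(
  plan=[
    {"dx": 10,"dy": -13,"dz": 10,"twist": 0,"fingers": -1},
    {"dx": 20,"dy": -26,"dz": 30,"twist": 0,"fingers": -1},
    {"dx": 20,"dy": -26,"dz": 55,"twist": 0,"fingers": -1},
    {"dx": 20,"dy": -26,"dz": 75,"twist": 0,"fingers": -1},
    {"dx": 20,"dy": -26,"dz": 80,"twist": 0,"fingers": -1},
  ],
)

```text
clock: 20.32
eef_pos: [0.4378, 0.0604, 0.11]
tool_rot: [0.705, 0.709, -0.002, -0.001]
ft_force: [-0.6, -0.5, -0.3]
grip_width: 0.0851
grasp_force: 0.0
```

```bash
python3 -c "
from h import *
c=camera('wrist');rel((.438,.061,.029))"
```

```text
t 20.37 pos [0.4382 0.0603 0.1104] yaw of tool y 0.28 f [-1.1 -0.5 -0.8] w 0.0854
(0.438, 0.061, 0.029) -> [ 0.7  0.2 81.4]
```

carry_out(
  plan=[
    {"dx": 0,"dy": 0,"dz": 20,"twist": 0,"fingers": -1},
    {"dx": 0,"dy": 0,"dz": 45,"twist": 0,"fingers": -1},
    {"dx": 0,"dy": 0,"dz": 65,"twist": 0,"fingers": -1},
    {"dx": 0,"dy": 0,"dz": 78,"twist": 0,"fingers": -1},
    {"dx": 0,"dy": 0,"dz": 81,"twist": 0,"fingers": -1},
  ],
)

```text
clock: 20.78
eef_pos: [0.4396, 0.0602, 0.0304]
tool_rot: [0.706, 0.709, -0.001, -0.001]
ft_force: [0.2, 0.4, 0.7]
grip_width: 0.0856
grasp_force: 0.0
```

carry_out(
  plan=[
    {"dx": 0,"dy": 0,"dz": 0,"twist": 0,"fingers": 1},
    {"dx": 0,"dy": 0,"dz": 0,"twist": 0,"fingers": 1},
    {"dx": 0,"dy": 0,"dz": 0,"twist": 0,"fingers": 1},
    {"dx": 0,"dy": 0,"dz": 0,"twist": 0,"fingers": 1},
    {"dx": 0,"dy": 0,"dz": 0,"twist": 0,"fingers": 1},
  ],
)

```text
clock: 21.2
eef_pos: [0.4408, 0.0606, 0.0323]
tool_rot: [0.705, 0.709, 0.001, 0.001]
ft_force: [-0.6, -0.5, 0.0]
grip_width: 0.0257
grasp_force: 0.1
```

carry_out(
  plan=[
    {"dx": 0,"dy": 0,"dz": 0,"twist": 0,"fingers": 1},
    {"dx": 0,"dy": 0,"dz": 0,"twist": 0,"fingers": 1},
    {"dx": 0,"dy": 0,"dz": 0,"twist": 0,"fingers": 1},
    {"dx": 0,"dy": 0,"dz": 0,"twist": 0,"fingers": 1},
    {"dx": 0,"dy": 0,"dz": 0,"twist": 0,"fingers": 1},
  ],
)

```text
clock: 21.62
eef_pos: [0.4407, 0.0606, 0.0323]
tool_rot: [0.705, 0.709, 0.001, 0.001]
ft_force: [-1.0, -1.1, 6.0]
grip_width: 0.0218
grasp_force: 58.7
```

carry_out(
  plan=[
    {"dx": 0,"dy": 0,"dz": -6,"twist": 0,"fingers": 1},
    {"dx": 0,"dy": 0,"dz": -20,"twist": 0,"fingers": 1},
    {"dx": 0,"dy": 0,"dz": -45,"twist": 0,"fingers": 1},
    {"dx": 0,"dy": 0,"dz": -68,"twist": 0,"fingers": 1},
    {"dx": 0,"dy": 0,"dz": -80,"twist": 0,"fingers": 1},
  ],
)

```text
clock: 22.03
eef_pos: [0.4411, 0.0607, 0.1139]
tool_rot: [0.705, 0.709, 0.001, 0.001]
ft_force: [0.4, 0.1, 0.3]
grip_width: 0.0226
grasp_force: 58.7
```

```bash
python3 -c "
from h import *
butt(.06,.032);rel((.613,-.1065,.1))"
```

```text
butt px 252.5 231.5 w 55 off mm [-2.4  2.1]
t 22.08 pos [0.4424 0.0608 0.1154] yaw of tool y 0.26 f [ 1.6 -0.   0.7] w 0.0225
(0.613, -0.1065, 0.1) -> [-168.1  169.8   16.4]
```

carry_out(
  plan=[
    {"dx": -14,"dy": 10,"dz": 0,"twist": 0,"fingers": 1},
    {"dx": -38,"dy": 27,"dz": 0,"twist": 0,"fingers": 1},
    {"dx": -62,"dy": 44,"dz": 0,"twist": 0,"fingers": 1},
    {"dx": -86,"dy": 62,"dz": 0,"twist": 0,"fingers": 1},
    {"dx": -110,"dy": 82,"dz": 0,"twist": 0,"fingers": 1},
  ],
)

```text
clock: 22.5
eef_pos: [0.5223, -0.0501, 0.1107]
tool_rot: [0.705, 0.709, -0.0, -0.001]
ft_force: [0.2, 0.9, -0.1]
grip_width: 0.0221
grasp_force: 58.7
```

carry_out(
  plan=[
    {"dx": -22,"dy": 22,"dz": 0,"twist": 0,"fingers": 1},
    {"dx": -40,"dy": 46,"dz": 0,"twist": 0,"fingers": 1},
    {"dx": -51,"dy": 68,"dz": 0,"twist": 0,"fingers": 1},
    {"dx": -57,"dy": 83,"dz": 0,"twist": 0,"fingers": 1},
    {"dx": -58,"dy": 90,"dz": 0,"twist": 0,"fingers": 1},
  ],
)

```text
clock: 22.92
eef_pos: [0.6141, -0.1082, 0.1101]
tool_rot: [0.706, 0.708, -0.0, 0.0]
ft_force: [1.0, 0.1, -0.1]
grip_width: 0.0221
grasp_force: 58.8
```

```bash
python3 -c "
from h import *
c=camera('wrist');rel((.614,-.107,.0483))"
```

```text
t 22.97 pos [ 0.6144 -0.1075  0.1101] yaw of tool y 0.2 f [ 1.5 -0.1  1.1] w 0.0224
(0.614, -0.107, 0.0483) -> [ 0.5 -0.4 61.8]
```

carry_out(
  plan=[
    {"dx": 0,"dy": 1,"dz": 12,"twist": 0,"fingers": 1},
    {"dx": 0,"dy": 2,"dz": 28,"twist": 0,"fingers": 1},
    {"dx": 0,"dy": 3,"dz": 44,"twist": 0,"fingers": 1},
    {"dx": 0,"dy": 3,"dz": 55,"twist": 0,"fingers": 1},
    {"dx": 0,"dy": 3,"dz": 58,"twist": 0,"fingers": 1},
  ],
)

```text
clock: 23.38
eef_pos: [0.613, -0.1057, 0.0506]
tool_rot: [0.705, 0.709, -0.002, -0.002]
ft_force: [-0.2, 0.3, -0.9]
grip_width: 0.0224
grasp_force: 58.8
```

```bash
python3 -c "
from h import *
c=camera('wrist');save(c,'w9');rel((.614,-.107,.0483));print(proj(c,[(.6106,-.1065,.016)]))"
```

```text
t 23.43 pos [ 0.6135 -0.1058  0.0511] yaw of tool y 0.3 f [-0.9 -0.1 -0.6] w 0.0223
(0.614, -0.107, 0.0483) -> [-1.2  0.6  2.8]
[[250.88818116 228.80265881]]
```

View pics/w9.png

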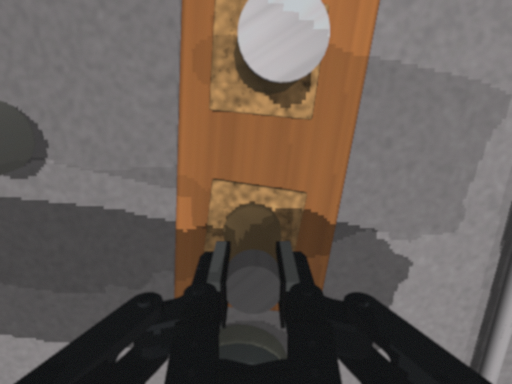

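Pad 4's centre is near (257,232) and a's butt is at (252,231), so I'm nudging +2 mm in x and lowering.

carry_out(
  plan=[
    {"dx": 0,"dy": 1,"dz": 0,"twist": 0,"fingers": 1},
    {"dx": 0,"dy": 2,"dz": 1,"twist": 0,"fingers": 1},
    {"dx": 0,"dy": 2,"dz": 2,"twist": 0,"fingers": 1},
    {"dx": 0,"dy": 2,"dz": 3,"twist": 0,"fingers": 1},
    {"dx": 0,"dy": 2,"dz": 3,"twist": 0,"fingers": 1},
  ],
)

```text
clock: 23.85
eef_pos: [0.618, -0.1068, 0.0508]
tool_rot: [0.706, 0.709, 0.0, 0.0]
ft_force: [1.1, 0.5, -0.5]
grip_width: 0.0224
grasp_force: 58.8
```

carry_out(
  plan=[
    {"dx": 0,"dy": 0,"dz": 1,"twist": 0,"fingers": 1},
    {"dx": 0,"dy": 0,"dz": 2,"twist": 0,"fingers": 1},
    {"dx": 0,"dy": 0,"dz": 3,"twist": 0,"fingers": 1},
    {"dx": 0,"dy": 0,"dz": 3,"twist": 0,"fingers": 1},
    {"dx": 0,"dy": 0,"dz": 3,"twist": 0,"fingers": 1},
  ],
)

```text
clock: 24.27
eef_pos: [0.6179, -0.1068, 0.0483]
tool_rot: [0.706, 0.709, 0.0, 0.0]
ft_force: [-1.6, 1.0, 5.6]
grip_width: 0.0223
grasp_force: 59.3
```

carry_out(
  plan=[
    {"dx": 0,"dy": 0,"dz": 0,"twist": 0,"fingers": 0.2},
    {"dx": 0,"dy": 0,"dz": 0,"twist": 0,"fingers": -0.2},
    {"dx": 0,"dy": 0,"dz": 0,"twist": 0,"fingers": -0.6},
    {"dx": 0,"dy": 0,"dz": 0,"twist": 0,"fingers": -1},
    {"dx": 0,"dy": 0,"dz": 0,"twist": 0,"fingers": -1},
  ],
)

```text
clock: 24.68
eef_pos: [0.6176, -0.1067, 0.047]
tool_rot: [0.705, 0.709, -0.0, -0.0]
ft_force: [-0.0, 0.3, -0.8]
grip_width: 0.0804
grasp_force: 0.0
```

carry_out(
  plan=[
    {"dx": 0,"dy": 0,"dz": -5,"twist": 0,"fingers": -1},
    {"dx": 0,"dy": 0,"dz": -25,"twist": 0,"fingers": -1},
    {"dx": 0,"dy": 0,"dz": -60,"twist": 0,"fingers": -1},
    {"dx": 0,"dy": 0,"dz": -95,"twist": 0,"fingers": -1},
    {"dx": 0,"dy": 0,"dz": -130,"twist": 0,"fingers": -1},
  ],
)

```text
clock: 25.1
eef_pos: [0.6173, -0.1066, 0.1787]
tool_rot: [0.705, 0.709, -0.0, -0.0]
ft_force: [0.6, 0.4, 1.1]
grip_width: 0.0854
grasp_force: 0.0
```

carry_out(
  plan=[
    {"dx": -10,"dy": -30,"dz": -10,"twist": 0,"fingers": -1},
    {"dx": -20,"dy": -65,"dz": -20,"twist": 0,"fingers": -1},
    {"dx": -35,"dy": -100,"dz": -30,"twist": 0,"fingers": -1},
    {"dx": -50,"dy": -135,"dz": -40,"twist": 0,"fingers": -1},
    {"dx": -65,"dy": -170,"dz": -40,"twist": 0,"fingers": -1},
  ],
)

```text
clock: 25.52
eef_pos: [0.4476, -0.1732, 0.2198]
tool_rot: [0.705, 0.709, 0.001, 0.002]
ft_force: [0.0, -0.9, 1.2]
grip_width: 0.0855
grasp_force: 0.0
```

```bash
python3 - <<'E'
from h import *
rel()
for nm in("top","scene"):
    c=camera(nm); g=c["image"].astype(int).mean(2)
    for n,P,h in(("d",(.639,.1815),.135),("c",(.6305,.0877),.11),("b",(.6168,-.0095),.085),("a",(.6106,-.1065),.06)):
        x,y=proj(c,[(*P,h+.016)])[0].astype(int); r=13
        s=np.zeros(g.shape,np.uint8); s[y-r:y+r,x-r:x+r]=(g>145)[y-r:y+r,x-r:x+r]
        k,l,st,ce=cv2.connectedComponentsWithStats(s)
        if k<2: print(nm,n,"none"); continue
        i=1+np.argmax(st[1:,4]); p=ray(c,[ce[i]],h+.014)[0]; print(nm,n,st[i,2:],"off mm",((p[:2]-P)*1e3).round(1))
    if nm=="top":
        o=cv2.resize(c["image"][90:220,90:400],None,fx=2.5,fy=2.5,interpolation=2); cv2.imwrite("pics/fin.png",o[:,:,::-1])
E
```

```text
t 25.52 pos [ 0.4476 -0.1732  0.2198] yaw of tool y 0.31 f [ 0.  -0.9  1.2] w 0.0855
top d [ 12  12 106] off mm [4.2 1.4]
top c [12 11 99] off mm [3.5 3.1]
top b [12 10 91] off mm [ 5.2 -0.1]
top a [13 10 88] off mm [ 8.8 -1.6]
scene d [ 14  12 118] off mm [-1.5  0.9]
scene c [ 13  11 100] off mm [-1.4  1.8]
scene b [11 10 83] off mm [-0.3 -1.1]
scene a [ 9  8 53] off mm [ 4.4 -1.2]
```

View pics/fin.png

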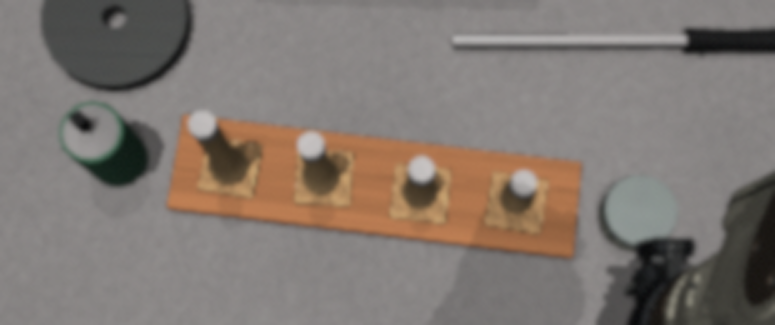

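The final view shows all four handles upright on their pads in falling order from the tin, with every offset estimate inside 9 mm. The butts sit centred on the cork.

```bash
python3 -c "
from workcell import job_done
print(job_done())"
```

```text
the job is handed in; nothing more can be done
None
```

I handed the job in at about 26 s: all four handles stand upright on the pads in falling order from the tin, each an estimated 0–9 mm off centre (shortest worst, limit 12 mm), and the tin was not touched; no verdict was returned.

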